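Load the whetstone into its sprung holder

ROBOT

A 6-joint arm with a two-finger parallel gripper is mounted at the origin on the work surface. World frame = base frame: x ahead of the robot, y to its left, z up, the work surface at z = 0. Lengths are in m, angles in rad, forces in N, time in s.
With the tool pointing down it reaches from about 0.25 to 0.775 m from the base axis. Payload 4 kg.
Tool frame: the origin (TCP) lies on the centre line of the jaws, within the pads' length; the fingertips stand 11 mm ahead of it and the grasp point (between the pads) lies 8 mm behind it; y points along the fingers, x is the direction in which the jaws open and shut, and the axes are right-handed (so a half turn about y gives the same grasp; the last joint's range is limited). The gripper opens to 94 mm and grips with 3 to 60 N. Pads are 16 mm wide; open, the fingers measure 119 mm over their backs; the gripper's body (75 mm by 177 mm) begins 78 mm behind the grasp point.
Start: joints at [1.064, 0.087, 1.371, -0, 1.684, -0.103], TCP at [0.216, 0.506, 0.217] pointing down, gripper open.
Joint ranges: [-3.1, 3.1], [-0.76, 2.03], [0.27, 2.55], [-1.08, 4.22], [0.17, 2.65], [-2.57, 2.57]. Speed limits (rad/s): [2.79, 2.79, 3.14, 3.14, 3.14, 3.14].

INTERFACE

Orientations are given as a rotation vector (axis times angle).
In Python, from station import robot, claw, planner, optics, ticket gives the robot as it stands. The module is installed in compiled form; this text tells all that it offers. Calls block until the motion is done:
- robot.move_ptp(position, orientation): joint-space move of the TCP to a pose.
- robot.move_l(position, attitude=None, feed=0.15, threshold=None): straight line of the TCP; attitude=None keeps the orientation; feed is the mean speed in m/s. With threshold (N) it stops when the force on the tool has changed by that much, and returns True; else False.
- robot.move_j(angles): joint-space move.
- claw.let_go() and claw.grasp(squeeze=None): open the fingers fully, or close them until they stop; squeeze is the grip in N (None keeps the last).
- robot.wait(seconds).
- planner.solve_ik(position, orientation): joint angles nearest the present ones, or None.
- robot.read_state(): the state.
- optics.read_camera(name): name is "scene" or "top"; returns a dict with "pixels" (384x512x3 uint8, red, green, blue), "fx", "fy", "cx", "cy" (pixels), "R" (3x3) and "t" (3): a world point X has camera coordinates R X + t. Camera axes: x right, y down, z forward; pixel columns grow to the right and rows downward; lengths in m; the calibration is good to about 2 mm. A picture is of the moment at which its call begins. There is no depth.
A pose or a line that the arm cannot do raises robot.MotionError and nothing moves.
- ticket.sign_off(): hands the job in, once; it reports no verdict.
The state is a dict: "t": time; "q": joint angles; "qd": joint speeds; "tau": joint torques, N m; "eef_pos": TCP position; "tool_rot": TCP orientation; "ft_force": force on the tool from outside, world axes, zero at the start; "torque": the same for the moment, N m; "opening": opening from 0.0 (shut) to 1.0 (fully open).
Only numpy, scipy, OpenCV 4.12 (cv2) and the standard library are available. Lean on these libraries where they do the work, as an engineer would, in place of code of your own. Each camera call takes 0.05 s, during which the arm holds its last target. There are 200 camera calls.

TASK

Put the long sharpening stone into its wooden holder, ready for use: push back the sprung curved arm with the end of the stone, press the stone down flat on the bed between the arm and the low steel stop, then ease it back until you feel it bear on the stop and only then let go, so that the arm holds it there. Do not force the arm to the end of its swing, do not ram the stone against the stop or let the spring snap it there, set it down gently, and leave the other things on the table where they are.

Things in the scene. Friction and masses are not known exactly. Their poses are not given: they have to be found in the camera images.
- stone_mid (a point): Centre of the long grey two-layer sharpening stone, a loose block 50 mm (its x) by 150 mm (its y) by 30 mm (its z, up), 0.3 to 0.6 kg, lying flat on the table at the start. Grasp it from above across its 50 mm width, at mid-length. Either end may go towards the arm. The arm's friction on its end can hold it a few mm off the bed: press it down lightly.
- bed (a point): The holder, a bamboo base fixed to the table. This point is on its bed's top surface, 20 mm above the table. y runs along the bed towards the sprung arm, x across, z up. The bed spans x -43 to 43, y -113 to 137 mm; the stone belongs on the middle line (x = 0), long way along y. Pivot post of the arm: x 60, y 82 mm, 40 mm high above the bed.
- slots (a point): Middle of the slots of the fixed edge, on the bed at y = -76 mm: a steel stop bar across the bed's -y end, 60 mm wide, 8 mm thick, 10 mm high, its stop face looking to +y. It was screwed down for another stone: the face is anywhere within 5 mm either way of this point (y -71 to -81), not measured, and does not move. Find it by feel. Seated stone's centre: bed y +4 to -6 mm.
- nose (a point): Middle of the sprung curved steel arm's nose, at the bed's +y end: an upright bar of 7 mm radius, 4 to 34 mm above the bed, so it meets the stone's end also while the stone is carried just over the 10 mm stop. At rest at bed x 0, y 69 mm (face at y 62): the stone goes in only with the arm pushed back. It swings almost straight to +y by at most 26 mm (hard end).
- clip (a joint): Swing of the sprung arm, rad: 0 at rest, 0.43 at the hard end; 60 mm lever, so 0.1 rad is about 6 mm at the nose. It springs back by itself: the nose pushes to -y with about 3 N at rest, rising by 0.3 N per mm (about 11 N at the end). With the stone home it reads about 0.12 to 0.28, according to where the stop is.
- truing_mid (a point): Centre of a loose small grey truing stone, 42 x 78 x 22 mm. Bystander, leave it.
- knife: A loose chef's knife with dark wooden handle, 330 mm long along its y, lying flat, 18 mm high; origin under its middle. Bystander.
- pepper: A loose small jar, 44 mm across, 62 mm high, origin under its middle. Bystander.
- mug: A loose white mug, 80 mm across, 85 mm high, handle at its +y, origin under its middle. Bystander.
- plate: A loose white plate, 140 mm across, 20 mm high, origin under its middle. Bystander.
- bowl: A loose white bowl, 110 mm across, 50 mm high, origin under its middle. Bystander.
There are look-alikes about, which are no part of the job. Leave any green look-alike of the part that bears stone_mid alone.

How it is judged:
By the outcome, as a careful person would: the job done as asked, in the order asked, and still so for the second after the job is handed in, with the robot touching nothing.
It also fails if it takes over 64 s, if anything falls off the work surface, if the arm or the gripper's body presses on something with over 40 N, if the wrist force passes 120 N, or if a joint passes its speed limit or range.

## Working session

There is one attempt and no reset: what is moved stays moved. The work goes in short steps, each a Python script; the robot and the scene stay as the last script left them, time stands still between calls to the robot, and variables do not carry over. Pictures are saved under pics/ and viewed, about 8 in all and at most 12, crops included, and the job is handed in when it is done.

```bash
mkdir -p pics
python3 - <<'E'
from station import robot, optics
import cv2,numpy as np,pickle
for n in("scene","top"):
    c=optics.read_camera(n); pickle.dump(c,open(n+'.pkl','wb'))
    cv2.imwrite(f'pics/{n}0.png',cv2.resize(c["pixels"][:,:,::-1],(800,600),interpolation=cv2.INTER_CUBIC))
    print(n,c["fx"],c["fy"],c["cx"],c["cy"],-np.array(c["R"]).T@c["t"]); print(np.round(c["R"],3))
s=robot.read_state();print(s["t"],s["tool_rot"],s["ft_force"],s["opening"])
E
```

```text
scene 403.4726946291361 403.4726946291361 257.7706570497831 194.20879525956775 [ 0.93946077 -0.7026339   0.85224824]
[[ 0.858  0.514  0.015]
 [ 0.377 -0.609 -0.698]
 [-0.35   0.604 -0.716]]
top 493.23967443296146 493.23967443296146 259.8081585000779 198.2437942103115 [ 0.42193916 -0.01618664  1.52278994]
[[ 0.014 -1.     0.005]
 [-0.996 -0.014 -0.085]
 [ 0.085 -0.004 -0.996]]
0.1 [-1.3745138  -0.905592    0.90834578] [ 0.70993602  0.31602166 -0.5213496 ] 1.0033715353109527
```

View pics/top0.png

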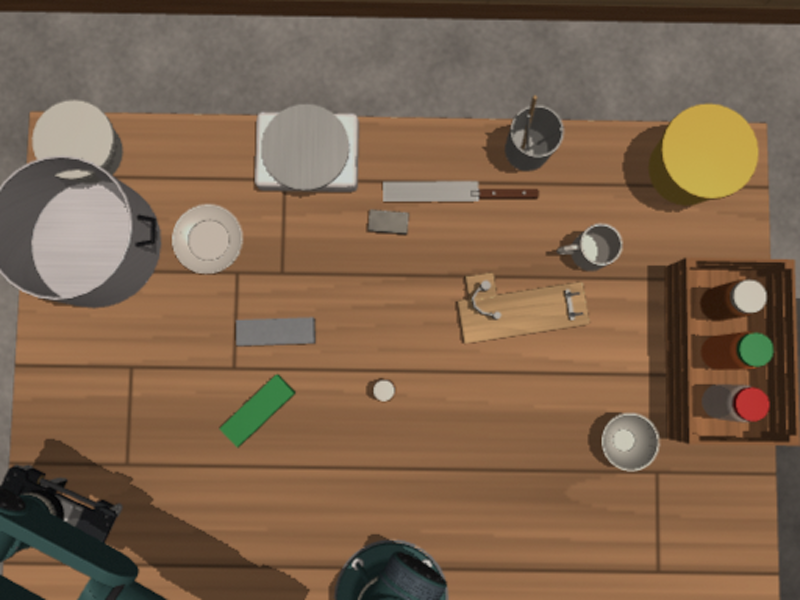

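View pics/scene0.png

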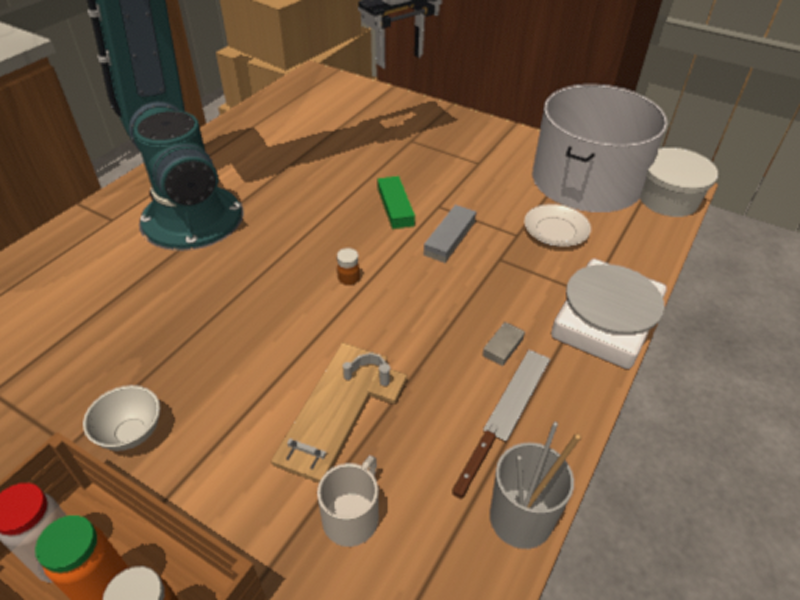

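Top view (800x600 px): the long grey stone is at (275,332). Look-alikes are the green block at (257,410), which is to be left, and the truing stone at (388,222), which is too small. The holder is at (523,312), with the arm's nose near (495,316) and the stop near (573,304). I'll confirm in a crop and measure.

```bash
cat > h.py <<'E'
import numpy as np,cv2,pickle
def ray(c,uv,z):
    R=np.array(c["R"]);o=-R.T@np.array(c["t"])
    d=R.T@np.array([(uv[0]-c["cx"])/c["fx"],(uv[1]-c["cy"])/c["fy"],1.])
    return o+d*(z-o[2])/d[2]
def pix(c,X):
    p=np.array(c["R"])@X+c["t"];return np.array([c["fx"]*p[0]/p[2]+c["cx"],c["fy"]*p[1]/p[2]+c["cy"]])
E
python3 - <<'E'
from h import *
c=pickle.load(open('top.pkl','rb'));im=np.ascontiguousarray(c["pixels"][:,:,::-1])
hsv=cv2.cvtColor(im,cv2.COLOR_BGR2HSV)
def rect(m,z,name,roi):
    k=np.zeros_like(m);x0,y0,x1,y1=roi;k[y0:y1,x0:x1]=m[y0:y1,x0:x1]
    ct=max(cv2.findContours(k,0,1)[0],key=cv2.contourArea)
    P=np.array([ray(c,p[0],z)[:2] for p in ct]).astype(np.float32)
    r=cv2.minAreaRect(P);print(name,r, 'box',np.round(cv2.boxPoints(r),4).tolist());return ct
g=((hsv[...,1]<70)&(hsv[...,2]>60)).astype(np.uint8)
rect(g,.03,'stone',(140,195,215,230))
print('bamboo hsv',hsv[210,345],'wood',hsv[230,345],hsv[170,330],hsv[205,310])
for p in[(345,205),(320,205),(360,190)]:print(hsv[p[1],p[0]])
crop=lambda x0,y0,x1,y1,s:cv2.resize(im[y0:y1,x0:x1],None,fx=s,fy=s,interpolation=cv2.INTER_CUBIC)
a=crop(285,170,385,225,8);b=crop(130,190,230,245,4);b=cv2.copyMakeBorder(b,0,0,0,400,0)
cv2.imwrite('pics/crop1.png',np.vstack([a[:380],b]))
E
```

```text
stone ((0.5051441192626953, 0.2318367063999176), (0.05062597990036011, 0.15170149505138397), 2.926501989364624) box [[0.47600001096725464, 0.30630001425743103], [0.4837000072002411, 0.15479999780654907], [0.5343000292778015, 0.1573999971151352], [0.5266000032424927, 0.30889999866485596]]
bamboo hsv [ 16 118 182] wood [ 13 128 152] [ 13 128 135] [ 16 116 173]
[ 15 117 179]
[ 16 116 174]
[ 16 117 179]
```

View pics/crop1.png

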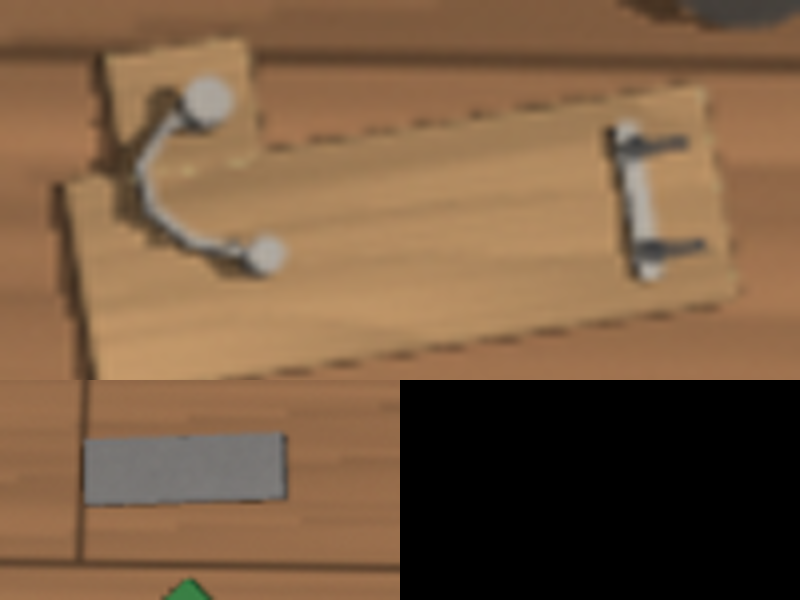

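The crop shows the plain grey block as the 50.6 x 151.7 mm match. In the holder crop the post is at (208,102), the nose at (266,255) and the stop from (625,125) to (650,275). Next I fit the bed edges and check them against the post and nose.

```bash
cat > bed.py <<'E'
from h import *
c=pickle.load(open('top.pkl','rb'));im=np.ascontiguousarray(c["pixels"][:,:,::-1])
up=lambda p:(p[0]/8+285-.4,p[1]/8+170-.4)
big=cv2.resize(im[160:230,280:390],None,fx=4,fy=4,interpolation=cv2.INTER_CUBIC)
hsv=cv2.cvtColor(big,cv2.COLOR_BGR2HSV).astype(int)
m=((hsv[...,2]-hsv[...,1])>38).astype(np.uint8)
m=cv2.morphologyEx(cv2.morphologyEx(m,cv2.MORPH_OPEN,np.ones((9,9))),cv2.MORPH_CLOSE,np.ones((25,25)))
ct=max(cv2.findContours(m,0,1)[0],key=cv2.contourArea)[:,0]
P=np.array([ray(c,((p[0]+.5)/4+280-.5,(p[1]+.5)/4+160-.5),.02)[:2] for p in ct])
TL,TR,BR=[ray(c,up(p),.02)[:2] for p in[(65,185),(705,90),(738,295)]]
yy=(TL-TR)/np.linalg.norm(TL-TR);xx=np.array([yy[1],-yy[0]])
o=TR-xx*.043+yy*.113
for it in range(4):
    L=np.c_[(P-o)@xx,(P-o)@yy]
    a=L[(abs(L[:,0]+.043)<.008)&(abs(L[:,1]-.012)<.11)];b=L[(abs(L[:,0]-.043)<.008)&(abs(L[:,1]+.035)<.065)]
    e=L[(abs(L[:,1]+.113)<.008)&(abs(L[:,0])<.034)];f=L[(abs(L[:,1]-.137)<.008)&(abs(L[:,0])<.034)]
    fa=np.polyfit(a[:,1],a[:,0],1);fb=np.polyfit(b[:,1],b[:,0],1);me,mf=np.median(e[:,1]),np.median(f[:,1])
    s=(fa[0]*len(a)+fb[0]*len(b))/(len(a)+len(b))
    print('slopes',fa[0],fb[0],'x edges',fa[1],fb[1],'ends',me,mf,len(a),len(b),len(e),len(f))
    o=o+xx*(fa[1]+fb[1])/2+yy*(me+mf-.024)/2
    yy=yy+xx*s;yy/=np.linalg.norm(yy);xx=np.array([yy[1],-yy[0]])
if __name__=='__main__':
    print('bed',o,'yaw',np.arctan2(-yy[0],yy[1]))
    for n,p,z in[('post',(208,102),.06),('nose',(266,255),.054),('stopA',(625,125),.03),('stopB',(650,275),.03)]:
        q=ray(c,up(p),z)[:2]-o;print(n,q@xx,q@yy)
    np.savez('bed.npz',o=o,yaw=np.arctan2(-yy[0],yy[1]))
E
python3 bed.py
```

```text
slopes -0.012663225353113273 -0.008014971609547797 x edges -0.03711288303108547 0.04239052617830006 ends -0.11184190885997178 0.1333279241836205 284 173 96 88
slopes -0.0017721249577063284 0.002626787293718507 x edges -0.03973315052727126 0.039763933306681896 ends -0.11027569305314841 0.1344824950197867 284 173 90 89
slopes -0.0016652391955759285 0.0027335962751827768 x edges -0.03974871778442556 0.03974882198061957 ends -0.11037796268779532 0.1343783825419869 284 173 90 88
slopes -0.001665204676694043 0.0027336307692842152 x edges -0.03974877022979385 0.03974877045918113 ends -0.11037817224931512 0.13437817269922217 284 173 90 88
bed [ 0.55154764 -0.26364304] yaw 0.1731416652732383
post 0.06073033647873441 0.08198476026205717
nose 0.0011798755791446146 0.0694496282346151
stopA 0.029898716442016606 -0.0772514800114416
stopB -0.02801268288848767 -0.0765348254552741
```

Bed frame agrees: post at (60.7, 82.0), nose at (1.2, 69.4), and the stop's middle near y -77. Now I grasp.

```bash
cat >> h.py <<'E'
from scipy.spatial.transform import Rotation as Ro
def att(psi): # jaws along (cos,sin), tool y down
    c,s=np.cos(psi),np.sin(psi)
    return Ro.from_matrix(np.array([[c,0,-s],[s,0,c],[0,-1,0]])).as_rotvec()
_b=np.load('bed.npz') if __import__('os').path.exists('bed.npz') else None
def B(x,y,z): # bed -> world
    w=float(_b['yaw']);o=_b['o'];return [o[0]+x*np.cos(w)-y*np.sin(w),o[1]+x*np.sin(w)+y*np.cos(w),.02+z]
def tobed(p):
    w=float(_b['yaw']);d=np.array(p)[:2]-_b['o'];return np.array([d[0]*np.cos(w)+d[1]*np.sin(w),-d[0]*np.sin(w)+d[1]*np.cos(w),p[2]-.02])
def fbed(f):
    w=float(_b['yaw']);return np.round([f[0]*np.cos(w)+f[1]*np.sin(w),-f[0]*np.sin(w)+f[1]*np.cos(w),f[2]],2)
E
python3 - <<'E'
from h import *
from station import robot,claw,planner
X=[.505,.2318]
best=None
for k in(0,np.pi):
    try:
        qs=[planner.solve_ik([*X,.1],att(.051+k)),planner.solve_ik(B(0,-25e-3,.1),att(float(_b['yaw'])+k))]
        print(k,[None if q is None else np.round(q,2) for q in qs])
        if all(q is not None for q in qs) and (best is None or abs(np.array(qs)[:,5]).max()<best[0]): best=(abs(np.array(qs)[:,5]).max(),k)
    except Exception as e: print(k,e)
k=best[1];np.save('k.npy',k)
robot.move_ptp([*X,.12],att(.051+k))
print(robot.move_l([*X,.016],feed=.08,threshold=8))
claw.grasp(40);s=robot.read_state();print(s["t"],s["opening"],s["eef_pos"],s["ft_force"])
robot.move_l([*X,.04],feed=.05);robot.wait(.3)
s=robot.read_state();print(s["t"],s["opening"],s["eef_pos"],s["ft_force"],s["torque"])
robot.move_l([*X,.14],feed=.15)
E
```

```text
0 name '_b' is not defined
3.141592653589793 name '_b' is not definedTraceback (most recent call last):
  File "<stdin>", line 11, in <module>
TypeError: 'NoneType' object is not subscriptable
```

```bash
sed -i 's/_b\b/bedf/g' h.py
python3 - <<'E'
from h import *
from station import robot,claw,planner
X=[.505,.2318]
best=None
for k in(0,np.pi):
    qs=[planner.solve_ik([*X,.1],att(.051+k)),planner.solve_ik(B(0,-25e-3,.1),att(float(bedf['yaw'])+k))]
    print(k,[None if q is None else np.round(q,2) for q in qs])
    if all(q is not None for q in qs) and (best is None or abs(np.array(qs)[:,5]).max()<best[0]): best=(abs(np.array(qs)[:,5]).max(),k)
k=best[1];np.save('k.npy',k)
robot.move_ptp([*X,.12],att(.051+k))
print(robot.move_l([*X,.016],feed=.08,threshold=8))
claw.grasp(40);s=robot.read_state();print(s["t"],s["opening"],s["eef_pos"],s["ft_force"])
robot.move_l([*X,.04],feed=.05);robot.wait(.3)
s=robot.read_state();print(s["t"],s["opening"],s["eef_pos"],s["ft_force"],s["torque"])
robot.move_l([*X,.14],feed=.15)
E
```

```text
0 [array([ 0.33,  0.15,  1.53, -0.  ,  1.46,  0.28]), array([-0.57,  0.29,  1.32, -0.  ,  1.53, -0.74])]
3.141592653589793 [None, array([-0.57,  0.29,  1.32,  0.  ,  1.53,  2.4 ])]
False
3.8167 0.5287788543691858 [0.50556951 0.23182924 0.01608306] [ 2.51690545  0.25944846 -0.35080839]
4.75 0.5289062224430331 [0.50477301 0.23172699 0.03964347] [-0.14051976  0.47801423 -3.59963179] [-0.04096143  0.05579028 -0.03304602]
```

Run:
```python
from h import *
from station import robot,claw,optics
w=float(bedf['yaw'])+float(np.load('k.npy'))
robot.move_l(B(0,-.032,.12),att(w),feed=.15)
robot.move_l(B(0,-.032,.031),feed=.06);robot.wait(.2)
s=robot.read_state();print(s["t"],tobed(s["eef_pos"]),fbed(s["ft_force"]))
out=[]
for n,(x0,y0,x1,y1) in dict(top=(270,150,400,240),scene=(160,190,290,320)).items():
    c=optics.read_camera(n);pickle.dump(c,open(n+'1.pkl','wb'))
    out.append(cv2.resize(c["pixels"][y0:y1,x0:x1,::-1],(400,int(400*(y1-y0)/130)),interpolation=cv2.INTER_CUBIC))
h=max(o.shape[0] for o in out)
cv2.imwrite('pics/pre.png',np.hstack([cv2.copyMakeBorder(o,0,h-o.shape[0],0,0,0) for o in out]))
```

```text
11.0833 [ 0.00013463 -0.03212001  0.03136238] [ 0.78  0.36 -5.  ]
```

View pics/pre.png

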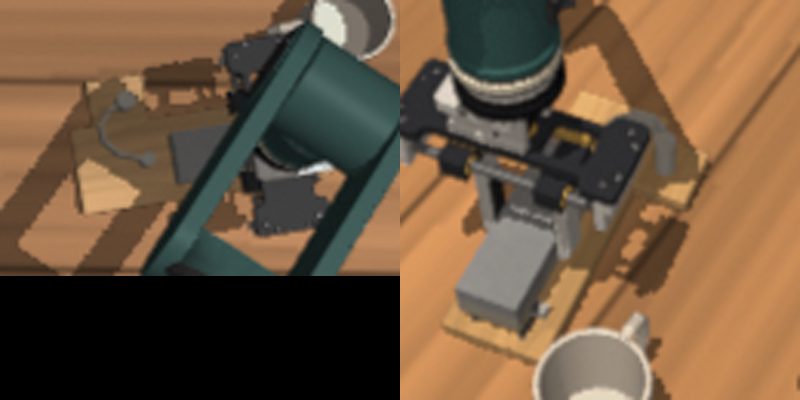

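The stone is level above the stop, its end (172,157 in the left half) facing the nose (148,158), and it is clear of the mug. Next I feel for the nose.

Run:
```python
from h import *
from station import robot
def st(m):
    s=robot.read_state();print(m,round(s["t"],2),np.round(tobed(s["eef_pos"])*1e3,2),fbed(s["ft_force"]));return s
r=robot.move_l(B(0,-.005,.031),feed=.012,threshold=2.0);s=st(f'touch {r}')
y0=tobed(s["eef_pos"])[1]
for d in(.010,.019):
    robot.move_l(B(0,y0+d,.031),feed=.02);robot.wait(.15);st(f'+{d}')
np.save('y0.npy',y0)
```

```text
touch True 12.61 [ -0.4  -14.49  30.01] [ 0.51 -3.32 -2.04]
+0.01 13.37 [-2.46 -5.62 29.39] [-3.81 -5.88 -5.47]
+0.019 14.12 [-3.24  2.4  29.54] [-4.67 -8.05 -5.24]
```

Run:
```python
from h import *
from station import robot,optics
def st(m):
    s=robot.read_state();print(m,round(s["t"],2),np.round(tobed(s["eef_pos"])*1e3,2),fbed(s["ft_force"]),np.round(s["torque"],2));return s
robot.move_l(B(.003,.0086,.031),feed=.02);robot.wait(.2);st('pushed')
r=robot.move_l(B(.003,.0086,.012),feed=.01,threshold=6);st(f'down {r}')
robot.wait(.2);st('settle')
c=optics.read_camera('scene')
cv2.imwrite('pics/down.png',cv2.resize(c["pixels"][190:320,150:300,::-1],(690,598),interpolation=cv2.INTER_CUBIC))
```

```text
pushed 14.72 [-0.26  5.98 29.81] [-4.9  -8.24 -4.9 ] [-1.93  0.76  0.39]
down True 15.83 [ 2.5   2.82 21.37] [ 0.68 -7.57 -0.33] [-1.2  -0.18 -0.02]
settle 16.03 [ 2.47  2.1  21.48] [ 0.53 -7.87 -0.17] [-1.16 -0.23 -0.03]
```

View pics/down.png

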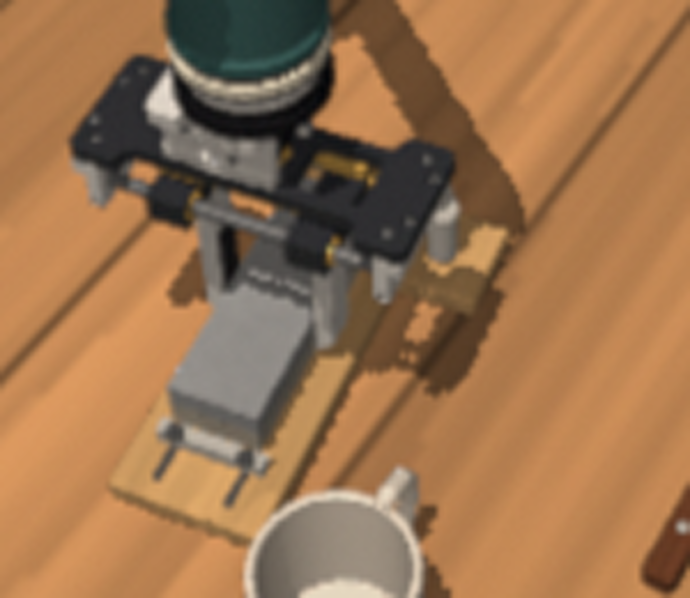

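The stone's rear end is right at the stop bar (about 210,430 in the crop) and still about 5 mm high. The arm is compliant and was pushed back in y while going down. I'll push forward again before pressing down.

Run:
```python
from h import *
from station import robot
def st(m):
    s=robot.read_state();p=tobed(s["eef_pos"]);print(m,round(s["t"],2),np.round(p*1e3,2),fbed(s["ft_force"]),np.round(s["torque"],2),np.round(Ro.from_rotvec(s["tool_rot"]).as_matrix()[:,1],3));return p
robot.move_l(B(.000,.006,.024),feed=.01);robot.wait(.2);p=st('fwd')
robot.move_l(B(.000,.006+min(.004,max(0,.0062-p[1])),.024),feed=.01);robot.wait(.3);p=st('fwd2')
```

```text
fwd 16.88 [ 1.13  3.47 23.84] [ 3.46 -7.84 -6.63] [-1.58 -0.93 -0.3 ] [-0.001 -0.01  -1.   ]
fwd2 17.6 [ 1.1   5.76 23.91] [ 3.53 -8.27 -7.05] [-1.71 -0.97 -0.34] [-0.001 -0.011 -1.   ]
```

Run:
```python
from h import *
from station import robot
def st(m):
    s=robot.read_state();p=tobed(s["eef_pos"]);f=fbed(s["ft_force"]);print(m,round(s["t"],2),np.round(p*1e3,2),f,np.round(s["torque"],2));return p,f
for z in(.022,.020,.018,.0165,.015,.0138):
    robot.move_l(B(.0,.0088,z),feed=.012);robot.wait(.1);p,f=st(z)
    if f[2]>5: break
```

```text
0.022 18.02 [ 1.19  5.5  23.35] [ 2.38 -9.18 -1.73] [-1.4  -0.56 -0.16]
0.02 18.43 [ 1.07  5.44 21.64] [ 0.86 -8.7  -1.63] [-1.37 -0.48 -0.08]
0.018 18.85 [ 0.97  5.42 19.67] [ 0.5  -8.65 -0.73] [-1.34 -0.37 -0.08]
0.0165 19.23 [ 0.91  5.43 18.2 ] [ 0.48 -8.96 -0.25] [-1.28 -0.33 -0.09]
0.015 19.6 [ 0.9   5.4  16.75] [-0.14 -8.39 -0.15] [-1.3  -0.33 -0.1 ]
0.0138 19.95 [ 0.97  5.32 16.15] [ 0.34 -8.51  2.67] [-1.16 -0.22 -0.01]
```

Contact with the bed at z = 16.2 mm, as expected for a stone lying flat on it. Now I ease it back in small steps, watching force and position.

Run:
```python
from h import *
from station import robot
def st(m):
    s=robot.read_state();p=tobed(s["eef_pos"]);f=fbed(s["ft_force"]);print(m,round(s["t"],2),np.round(p*1e3,2),f,np.round(s["torque"],2));return p,f
robot.move_l(B(.0,.0088,.0132),feed=.01);robot.wait(.1);p,f=st('press')
hist=[]
y=.0088
for i in range(16):
    y-=.0008
    robot.move_l(B(-.0005,y,.0135),feed=.008);robot.wait(.08);p,f=st(round(y*1e3,1))
    hist.append((p[1],f[1]))
    if f[1]>1 or (len(hist)>2 and hist[-3][0]-p[1]<.0004 and f[1]-hist[-3][1]>2.5):print('BEAR');break
```

```text
press 20.3 [ 1.    5.3  16.12] [-0.5  -7.82  4.19] [-1.04 -0.04 -0.01]
8.0 20.66 [ 0.94  5.24 16.1 ] [ 0.07 -6.01  1.87] [-0.89 -0.34 -0.06]
7.2 20.99 [ 0.98  5.   16.08] [ 0.31 -5.34  3.78] [-0.78 -0.31 -0.04]
6.4 21.32 [ 1.    4.87 16.12] [-0.08 -3.34  5.61] [-0.6  -0.28 -0.02]
BEAR
```

That rise is stick friction: y 4.9 is beyond any possible stop position. I'll press a little less and continue.

Run:
```python
from h import *
from station import robot
def st(m):
    s=robot.read_state();p=tobed(s["eef_pos"]);f=fbed(s["ft_force"]);print(m,round(s["t"],2),np.round(p*1e3,2),f,np.round(s["torque"],2));return p,f
y=.0064;hist=[]
for i in range(14):
    y-=.0007
    robot.move_l(B(-.001,y,.0146),feed=.008);robot.wait(.08);p,f=st(round(y*1e3,1))
    hist.append((p[1],f[1]))
    if f[1]>2 or (p[1]<.0035 and len(hist)>2 and hist[-3][0]-p[1]<.0004 and f[1]-hist[-3][1]>2):print('BEAR');break
```

```text
5.7 21.73 [ 0.79  3.59 16.1 ] [ 3.34 -6.48  1.77] [-0.96 -0.77 -0.26]
5.0 22.07 [ 0.83  3.33 16.09] [ 2.98 -6.06  0.79] [-0.74 -0.72 -0.25]
4.3 22.4 [ 0.86  2.87 16.08] [ 3.61 -4.99  1.14] [-0.74 -0.73 -0.23]
3.6 22.73 [ 0.93  2.28 16.08] [ 2.81 -5.13  1.69] [-0.68 -0.69 -0.24]
2.9 23.07 [ 0.94  1.68 16.1 ] [ 2.86 -4.19  2.51] [-0.6  -0.76 -0.22]
2.2 23.4 [ 0.99  1.19 16.11] [ 2.37 -4.65  2.1 ] [-0.59 -0.84 -0.23]
1.5 23.73 [ 0.94  0.72 16.09] [ 5.13 -2.91  2.64] [-0.48 -0.88 -0.24]
0.8 24.07 [ 0.97  0.33 16.09] [ 4.78 -3.07  3.33] [-0.38 -1.01 -0.23]
0.1 24.4 [ 0.98 -0.06 16.09] [ 4.55 -0.56  4.84] [-0.23 -1.08 -0.31]
-0.6 24.73 [ 0.92 -0.44 16.07] [ 4.56 -0.88  5.24] [-0.06 -1.11 -0.23]
-1.3 25.07 [ 0.94 -0.63 16.1 ] [3.94 0.19 5.46] [ 0.08 -1.07 -0.25]
-2.0 25.4 [ 0.93 -0.66 16.11] [4.05 2.67 6.33] [ 0.3  -0.96 -0.27]
BEAR
```

Run:
```python
from h import *
from station import robot,optics
def st(m):
    s=robot.read_state();p=tobed(s["eef_pos"]);f=fbed(s["ft_force"]);print(m,round(s["t"],2),np.round(p*1e3,2),f,np.round(s["torque"],2));return p,f
robot.move_l(B(-.0005,-.0020,.0156),feed=.008);robot.wait(.15);st('unload')
for y in(-.0026,-.0032,-.0038):
    robot.move_l(B(-.0005,y,.0156),feed=.008);robot.wait(.1);p,f=st(y)
    if f[1]>6:break
c=optics.read_camera('scene')
cv2.imwrite('pics/bear.png',cv2.resize(c["pixels"][230:300,170:260,::-1],(720,560),interpolation=cv2.INTER_CUBIC))
```

```text
unload 25.84 [ 0.92 -0.65 16.11] [5.23 1.81 3.75] [ 0.21 -1.12 -0.26]
-0.0026 26.19 [ 0.95 -0.67 16.14] [5.1  2.49 5.38] [ 0.45 -1.06 -0.27]
-0.0032 26.54 [ 0.92 -0.65 16.09] [4.8  4.64 5.47] [ 0.57 -1.02 -0.29]
-0.0038 26.89 [ 0.91 -0.67 16.11] [4.28 6.29 6.53] [ 0.77 -0.97 -0.29]
```

View pics/bear.png

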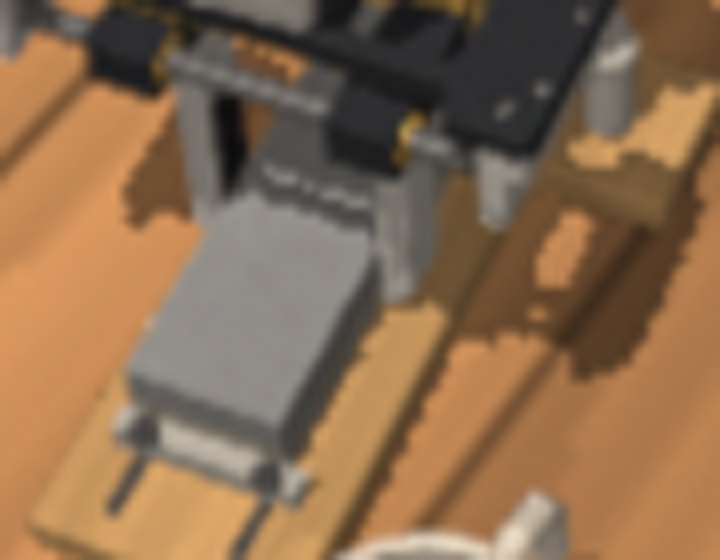

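The stone bears rigidly: y stays at -0.65 while the force rises from 1.8 to 6.3 N. The image shows it flat against the stop bar (about 215,440). I'll relax the forces, release and withdraw.

Run:
```python
from h import *
from station import robot,claw,optics
def st(m):
    s=robot.read_state();p=tobed(s["eef_pos"]);f=fbed(s["ft_force"]);print(m,round(s["t"],2),np.round(p*1e3,2),f,np.round(s["torque"],2),round(s["opening"],3));return p,f
robot.move_l(B(.0015,-.0022,.0160),feed=.008);robot.wait(.2);st('relax')
claw.let_go();robot.wait(.3);st('open')
robot.move_l(B(.001,-.001,.05),feed=.03);st('up')
robot.move_l(B(.001,-.001,.16),feed=.12)
robot.move_ptp([.35,.25,.28],att(.05+float(np.load('k.npy'))));robot.wait(.3);st('away')
for n in('top','scene'):
    c=optics.read_camera(n);pickle.dump(c,open(n+'2.pkl','wb'))
t=pickle.load(open('top2.pkl','rb'))["pixels"];s=pickle.load(open('scene2.pkl','rb'))["pixels"]
a=cv2.resize(t[165:235,280:390,::-1],(460,293),interpolation=cv2.INTER_CUBIC);b=cv2.resize(s[210:320,160:290,::-1],(340,293),interpolation=cv2.INTER_CUBIC)
cv2.imwrite('pics/end.png',np.vstack([np.hstack([a,b]),cv2.resize(t[60:320,:,::-1],(800,300))[:307]]) if True else a)
```

```text
relax 27.62 [ 1.01 -0.65 16.2 ] [1.29 1.13 6.01] [ 0.14 -0.4  -0.21] 0.528
open 28.75 [ 1.51 -2.2  16.02] [-0.7   0.7  -0.56] [-0.03  0.09 -0.01] 0.997
up 30.03 [ 0.82 -0.89 49.66] [-0.13 -0.21  0.24] [-0.02  0.03 -0.02] 0.996
away 33.42 [-109.81  540.39  259.85] [0.56 0.67 0.31] [-0.05  0.09  0.01] 1.001
```

View pics/end.png

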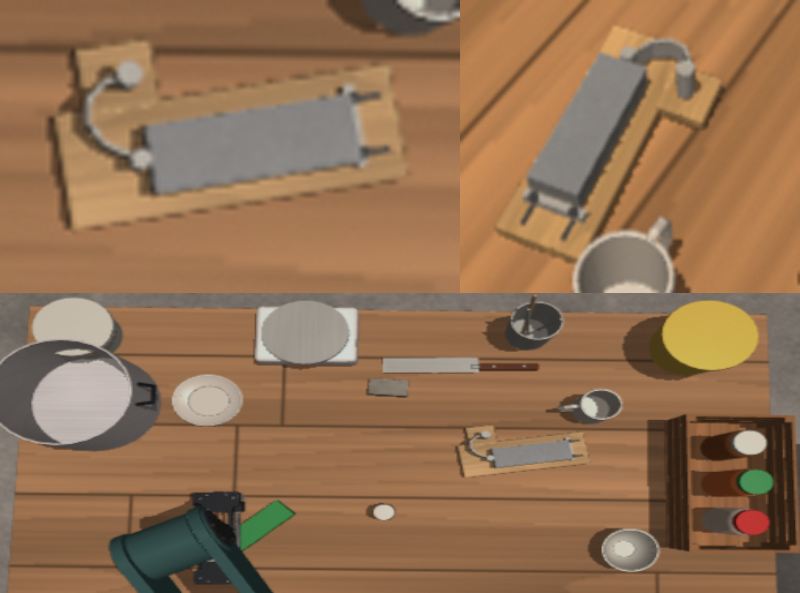

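The stone is flat on the bed between the nose (142,158) and the stop (360,130), parallel to the bed, and the other things are where they were. I'll do one numeric check and then hand in.

Run:
```python
from h import *
from station import ticket
c=pickle.load(open('top2.pkl','rb'));hsv=cv2.cvtColor(c["pixels"],cv2.COLOR_RGB2HSV)
m=((hsv[...,1]<70)&(hsv[...,2]>60)&(hsv[...,2]<150)).astype(np.uint8);k=np.zeros_like(m);k[185:215,312:372]=m[185:215,312:372]
k=cv2.morphologyEx(k,cv2.MORPH_OPEN,np.ones((5,5)))
ct=max(cv2.findContours(k,0,1)[0],key=cv2.contourArea)
r=cv2.minAreaRect(np.array([ray(c,p[0],.05)[:2] for p in ct],np.float32))
print('centre in bed',tobed([*r[0],.05]),r[1],r[2],'bed yaw deg',np.degrees(bedf['yaw']))
n=ray(c,(142/460*110+280,158/293*70+165),.054);print('nose',tobed(n))
a=pickle.load(open('top.pkl','rb'))["pixels"].astype(int);d=abs(a-c["pixels"]).max(2)
for nm,(x,y) in dict(truing=(248,142),knife=(295,123),mug=(380,157),plate=(133,153),bowl=(403,283),pepper=(245,250)).items():print(nm,(d[y-20:y+20,x-22:x+22]>40).sum())
ticket.sign_off()
```

```text
centre in bed [-0.00192178  0.00306325  0.03      ] (0.0504290796816349, 0.150263711810112) 9.926656723022461 bed yaw deg 9.920286678023365
nose [-0.0007372   0.08158635  0.034     ]
truing 0
knife 0
mug 0
plate 0
bowl 0
pepper 0
the job is handed in; nothing more can be done
```

The stone is in its holder, flat on the bed between the sprung arm and the stop. The job is handed in, at about 33 s on the robot's clock.

**What I did:** I gripped the long grey stone at mid-length and carried it level over the stop. Its end pushed the arm back about 20 of its 26 mm, and then I lowered the stone until I felt the bed. My first try at lowering tripped its force threshold about 5 mm up, because the arm had given way in y. I pushed forward again and repeated it. I then eased the stone back in sub-millimetre steps until it bore on the stop: its position held at y -0.65 mm (gripper reading) while the force rose from 1.8 to 6.3 N. I relaxed the force and only then let go.

**Last checks:**
- **Stone:** the final image puts its centre at bed x -2, y +3 mm, with its angle matching the bed to 0.01°. The gripper's own position, corrected for the offset felt at the nose, put the centre at about y +1. The two differ by about 2 mm, which is within the calibration, and both are inside the +4 to -6 mm range.
- **Sprung arm:** the nose reads y 81.6 mm, about 12 mm off rest, so the arm is holding the stone.
- **Other things:** the top images before and after show no change around the truing stone, knife, mug, plate, bowl or pepper jar. I only compared the green block by eye; part of it was hidden by the gripper in the last picture.

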